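# Gather the light-protected sample set into the carrier

## Task

Gather the sample set into the grey carrier: the amber vial with the blue cap goes into the blue well, the amber vial with the white cap into the white well, and the yellow syringe filter into the yellow well. Set each one down (do not drop it) so that it rests flat on the floor of its well, the vials upright and the filter hub up. Leave the clear vials and the white filter standing where they are; the black well stays empty.

Things in the scene. Friction and masses are not known exactly. Their poses are not given: they have to be found in the camera images.
- amber_vial_blue_cap_center (a point): Brown (amber) glass sample vial with a blue cap; 23 mm diameter, 48 mm high, screw cap about 18 mm across as the top 10 mm, about 18 g. To be gathered. Loose, standing upright on the worktop at the start. Point: the vial's centre on its axis, 24 mm above its underside; z is its long axis (up when upright). Round about z, so its yaw is without meaning. Grasp the glass body.
- amber_vial_white_cap_center (a point): Brown (amber) glass sample vial with a white cap; 23 mm diameter, 48 mm high, screw cap about 18 mm across as the top 10 mm, about 18 g. To be gathered. Loose, standing upright on the worktop at the start. Point: the vial's centre on its axis, 24 mm above its underside; z is its long axis (up when upright). Round about z, so its yaw is without meaning. Grasp the glass body.
- yellow_filter_center (a point): Yellow syringe filter: round disc 27 mm across with a small hub on top, 16 mm high in all, about 12 g; it can be gripped at 27 mm width at any height. Loose, lying flat, hub up, on the worktop at the start. Point: its centre on its axis, 8 mm above its underside; z is its axis (up when hub up). Round about z. To be gathered.
- clear_vial_blue_cap_center (a point): Look-alike: clear (whitish) glass sample vial with a blue cap; 23 mm diameter, 48 mm high, screw cap about 18 mm across as the top 10 mm, about 18 g. Stays where it is. Loose, standing upright on the worktop at the start. Point: the vial's centre on its axis, 24 mm above its underside; z is its long axis (up when upright). Round about z, so its yaw is without meaning.
- clear_vial_white_cap_center (a point): Look-alike: clear (whitish) glass sample vial with a white cap; 23 mm diameter, 48 mm high, screw cap about 18 mm across as the top 10 mm, about 18 g. Stays where it is. Loose, standing upright on the worktop at the start. Point: the vial's centre on its axis, 24 mm above its underside; z is its long axis (up when upright). Round about z, so its yaw is without meaning.
- white_filter_center (a point): Look-alike: white syringe filter: round disc 27 mm across with a small hub on top, 16 mm high in all, about 12 g; it can be gripped at 27 mm width at any height. Loose, lying flat, hub up, on the worktop at the start. Point: its centre on its axis, 8 mm above its underside; z is its axis (up when hub up). Round about z. Stays where it is.
- well_blue_floor (a point): Blue round well on the grey sample carrier: an open ring 60 mm across outside and 48 mm inside, fixed to the carrier; its rim stands 5 mm above its floor (floor 12 mm, rim 17 mm above the worktop). Which corner it is at changes. Point: the centre of the well's floor; z is up.
- well_white_floor (a point): White round well on the grey sample carrier: an open ring 60 mm across outside and 48 mm inside, fixed to the carrier; its rim stands 5 mm above its floor (floor 12 mm, rim 17 mm above the worktop). Which corner it is at changes. Point: the centre of the well's floor; z is up.
- well_yellow_floor (a point): Yellow round well on the grey sample carrier: an open ring 60 mm across outside and 48 mm inside, fixed to the carrier; its rim stands 5 mm above its floor (floor 12 mm, rim 17 mm above the worktop). Which corner it is at changes. Point: the centre of the well's floor; z is up.
- carrier: Grey sample carrier, fixed: a square plate 164 x 164 mm, 10 mm thick, lying on the worktop, with four round wells in a square, 80 mm from centre to centre: blue, white, yellow and a spare black one that stays empty. Origin: centre of its underside; x and y run along its sides, z up. Its place and yaw change. A tall clear drawer box stands behind and a tall white tester to the right of the work.
Mind the look-alikes: they are no part of the job. What is shaped like the part that bears amber_vial_blue_cap_center but green, purple or turquoise is not meant.

How it is judged:
By the outcome, as a careful person would: the job done as asked, in the order asked, and still so for the second after the job is handed in, with the robot touching nothing.
It also fails if it takes over 90 s, if anything falls off the work surface, if the arm or the gripper's body presses on something with over 40 N, if the wrist force passes 120 N, or if a joint passes its speed limit or range.

## Robot

A 6-joint arm with a two-finger parallel gripper is mounted at the origin on a cart in front of the work surface, level with it; the furniture and walls round the work are solid. World frame = base frame: x ahead of the robot, y to its left, z up, the work surface at z = 0. Lengths are in m, angles in rad, forces in N, time in s.
With the tool pointing down it reaches from about 0.375 to 0.9 m from the base axis. Payload 3.1 kg.
Tool frame: the origin (TCP) lies between the finger pads; the fingertips stand robot.tip_extent ahead of it and the grasp point (between the pads) lies 3 mm ahead of it (robot.tip_extent is the distance from the TCP to the fingertips, in m); z points along the fingers, x is the direction in which the jaws open and shut, and the axes are right-handed (so a half turn about z gives the same grasp; the last joint's range is limited). The gripper opens to 87 mm and grips with 3 to 60 N. Pads are 19 mm wide; open, the fingers measure 117 mm over their backs; the gripper's body (75 mm by 190 mm) begins 51 mm behind the grasp point.
Start: joints at [0.949, 0.527, 1.433, -0, 1.181, -0.178], TCP at [0.268, 0.564, 0.245] pointing down, gripper open.
Joint ranges: [-3.08, 3.08], [-0.75, 2.2], [0.22, 2.44], [-1.43, 4.57], [0, 2.65], [-2.85, 2.85]. Speed limits (rad/s): [2.79, 2.79, 3.14, 3.14, 3.14, 3.14].

## Interface

Orientations are given as a unit quaternion [x, y, z, w].
In Python, from rig import robot, cams gives the robot as it stands.
- The arm moves only by the tool carry_out, never from a script. Its argument "steps" is a list of rows, each a list of 3 entries, a list of its own where there are three numbers: the shift along the world's x, y, z in cm, then the turn about the world's z in degrees, then the closure, from 0 (fully open) to 1 (shut). In form: [[[dx, dy, dz], spin, fingers], ...]. A call has 1 to 10 rows; each row shifts and turns the pose as measured when the row begins; what a row does not reach is not made up. A row lasts 1/10 s, in which the tool goes at most 50 mm and 8.59 degrees, less where a joint would pass 70% of its speed; a pose out of reach is approached as far as the arm can. A call with a gripper value outside its range is refused whole. The fingers move at their own pace and stop on an object; "squeeze" is the grip in N (left out, the last holds). Time passes only in rows, so rows that do not move let the fingers close. It gives the time, the measured TCP pose, the force and the opening at its end, in the units of the state.
- robot.get_obs(): the state, without advancing time (a new reading comes with each control period).
- cams.camera(name): name is "scene" or "top" or "wrist"; returns a dict with "pixels" (480x640x3 uint8, red, green, blue), "fx", "fy", "cx", "cy" (pixels), "eye" and "rotation" of the camera in the world. Camera axes: x right, y up, looking along -z (the intrinsics and any distortion apply to the point x, -y, -z); pixel columns grow to the right and rows downward; lengths in m; the calibration is good to about 2 mm. A picture is of the moment at which its call begins. There is no depth.
- robot.hand_in(): hands the job in, once; it reports no verdict.
The state is a dict: "time": time; "q": joint angles; "joint_velocities": joint speeds; "joint_torque": joint torques, N m; "position": TCP position; "tool_rot": TCP orientation; "ft_force": force on the tool from outside, world axes, zero at the start; "moment": the same for the moment, N m; "grip_width": finger opening in m.
Only numpy, scipy, OpenCV 4.12 (cv2) and the standard library are available. Lean on these libraries where they do the work, as an engineer would, in place of code of your own. Each camera call takes 0.05 s, during which the arm holds its last target. There are 200 camera calls.

## Working session

There is one attempt and no reset: what is moved stays moved. The work goes in short steps, Python scripts to look and compute and a tool call to move; the robot and the scene stay as the last step left them, time stands still between calls to the robot, and variables do not carry over. Pictures are saved under pics/ and viewed, about 12 in all and at most 16, crops included, and the job is handed in when it is done.

Besides the shell and the picture viewer there is one more tool, called by a JSON object that holds its "name" and its "arguments", one argument or row to a line. carry_out: Moves the arm, as the interface text tells. Its arguments: {"type":"object","properties":{"steps":{"type":"array"},"squeeze":{"type":"number"}},"required":["steps"]}

```bash
ls; mkdir -p pics; python3 - <<'E'
from rig import robot,cams
import cv2
print(robot.get_obs(), robot.tip_extent)
for n in("top","scene"):
    c=cams.camera(n); cv2.imwrite(f"pics/{n}0.png",c["pixels"][:,:,::-1]); print({k:v for k,v in c.items() if k!="pixels"})
E
```

```text
pics
{'time': 0.0, 'q': array([ 9.48518099e-01,  5.28430551e-01,  1.43390015e+00, -6.40482983e-06,
        1.18139777e+00, -1.78501430e-01]), 'joint_velocities': array([-0.0007534 ,  0.00121151, -0.00215787,  0.00189126,  0.0017673 ,
        0.00062672]), 'joint_torque': array([-8.51471623e-05, -4.40047038e+01, -1.76593870e+01,  6.33276463e-02,
        5.84641483e-02, -1.87565424e-04]), 'position': array([0.26791577, 0.56390603, 0.24359415]), 'tool_rot': array([ 8.45384425e-01,  5.34157312e-01, -9.88621268e-04,  4.03815988e-04]), 'ft_force': array([1.23332557, 0.56347245, 0.27240517]), 'moment': array([0.03846451, 0.05794396, 0.0246216 ]), 'grip_width': 0.08720052587692638} 0.022
{'fx': 585.653473359458, 'fy': 585.653473359458, 'cx': 313.46356396704573, 'cy': 231.03449794702516, 'eye': array([0.36784967, 0.14227226, 1.24784648]), 'rotation': array([ 0.04901784, -0.05478661, -0.69573333,  0.71452839])}
{'fx': 565.3928550395036, 'fy': 565.3928550395036, 'cx': 319.34549987992244, 'cy': 245.18452521831875, 'eye': array([ 0.03217951, -0.48737012,  0.44225942]), 'rotation': array([ 0.50145894, -0.17073056, -0.27676954,  0.801741  ])}
```

View pics/top0.png

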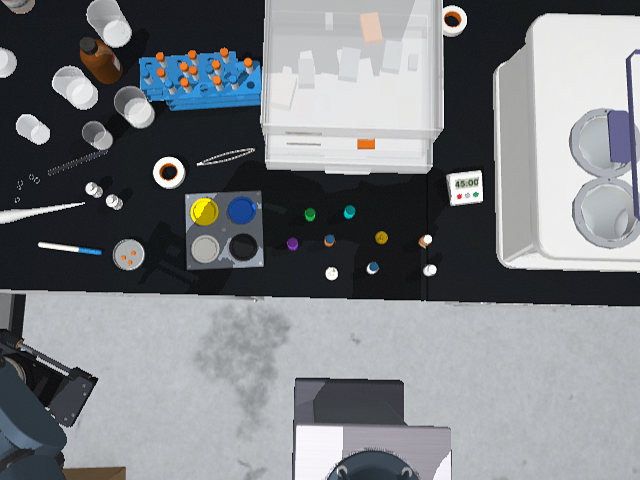

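View pics/scene0.png

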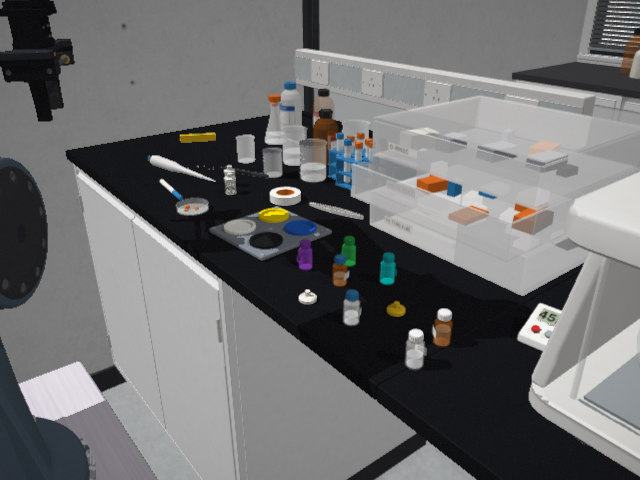

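The top view shows these at (col,row):
- Vials: amber/blue (329,240), amber/white (426,240), clear/blue (373,268), clear/white (430,270). The purple, green and turquoise ones are decoys.
- Filters: yellow (381,237), white (331,273).
- Wells: yellow (204,212), blue (241,211), white (205,249), black (243,247).

The scene view agrees: amber bodies at (340,275) with a blue cap and (443,330) with a white cap. I'll confirm in one enlarged crop and measure.

```bash
cat > h.py <<'E'
import numpy as np, cv2
from rig import robot,cams
from scipy.spatial.transform import Rotation as R
def ray(c,u,v):
    d=np.array([(u-c["cx"])/c["fx"],-(v-c["cy"])/c["fy"],-1.]); return R.from_quat(c["rotation"]).apply(d)
def plane(c,u,v,z):
    d=ray(c,u,v); return c["eye"]+d*(z-c["eye"][2])/d[2]
def proj(c,p):
    q=R.from_quat(c["rotation"]).inv().apply(np.asarray(p)-c["eye"]); return np.array([c["cx"]-c["fx"]*q[0]/q[2], c["cy"]+c["fy"]*q[1]/q[2]])
def blobs(img,lo,hi,roi,amin=15):
    """HSV blobs in roi (u0,v0,u1,v1): list of (u,v,area)"""
    u0,v0,u1,v1=roi
    hsv=cv2.cvtColor(img[v0:v1,u0:u1],cv2.COLOR_RGB2HSV); m=cv2.inRange(hsv,lo,hi)
    n,_,s,c=cv2.connectedComponentsWithStats(m)
    return [(c[i][0]+u0,c[i][1]+v0,s[i][4]) for i in range(1,n) if s[i][4]>=amin]
E
python3 - <<'E'
from h import *
c=cams.camera("top"); im=c["pixels"]
s=cams.camera("scene"); si=s["pixels"]
a=cv2.resize(im[195:285,180:445],(795,270),interpolation=cv2.INTER_CUBIC); b=cv2.resize(si[225:375,270:480],(420,300),interpolation=cv2.INTER_CUBIC)
o=np.zeros((570,795,3),np.uint8); o[:270]=a;o[270:,:420]=b; cv2.imwrite("pics/crop1.png",o[:,:,::-1])
roi=(180,190,445,285)
P={"blue":((98,90,50),(125,255,255),.048),"yellow":((20,120,90),(34,255,255),.012),"amber":((6,100,50),(18,255,255),.019),"white":((0,0,165),(180,40,255),.048)}
for k,(lo,hi,z) in P.items():
    for u,v,A in blobs(im,lo,hi,roi,8):
        if k=="amber": z=.019
        print(k,round(u,1),round(v,1),A,"z=%.3f"%z,plane(c,u,v,z).round(4),"z12",plane(c,u,v,.014).round(4))
E
```

```text
blue 241.5 209.6 621 z=0.048 [0.5864 0.2855 0.048 ] z12 [0.5926 0.2896 0.014 ]
blue 329.5 238.2 56 z=0.048 [0.5315 0.1012 0.048 ] z12 [0.5361 0.1001 0.014 ]
blue 373.5 266.1 57 z=0.048 [0.4762 0.0095 0.048 ] z12 [0.4793 0.0057 0.014 ]
yellow 204.2 211.4 616 z=0.012 [0.5868 0.3695 0.012 ] z12 [0.5865 0.3691 0.014 ]
yellow 381.1 237.2 127 z=0.012 [ 0.5416 -0.0101  0.012 ] z12 [ 0.5413 -0.0098  0.014 ]
amber 328.2 242.5 50 z=0.019 [0.5262 0.1028 0.019 ] z12 [0.5268 0.1027 0.014 ]
amber 422.8 241.2 44 z=0.019 [ 0.5345 -0.0977  0.019 ] z12 [ 0.5351 -0.0987  0.014 ]
white 193.5 205.1 186 z=0.048 [0.5932 0.3857 0.048 ] z12 [0.5996 0.3926 0.014 ]
white 258.8 205.3 13 z=0.048 [0.5966 0.2499 0.048 ] z12 [0.6031 0.2529 0.014 ]
white 427.2 238.9 61 z=0.048 [ 0.5356 -0.1012  0.048 ] z12 [ 0.5404 -0.1081  0.014 ]
white 204.6 249.1 486 z=0.048 [0.5019 0.3578 0.048 ] z12 [0.5057 0.364  0.014 ]
white 224.7 251.6 86 z=0.048 [0.4977 0.3162 0.048 ] z12 [0.5014 0.3211 0.014 ]
white 252.2 260.1 234 z=0.048 [0.4817 0.2591 0.048 ] z12 [0.4849 0.2624 0.014 ]
white 370.0 270.1 33 z=0.048 [0.4677 0.0167 0.048 ] z12 [0.4705 0.0131 0.014 ]
white 429.6 269.9 104 z=0.048 [ 0.4713 -0.1059  0.048 ] z12 [ 0.4743 -0.113   0.014 ]
white 331.2 273.3 118 z=0.048 [0.4589 0.0962 0.048 ] z12 [0.4615 0.0949 0.014 ]
```

View pics/crop1.png

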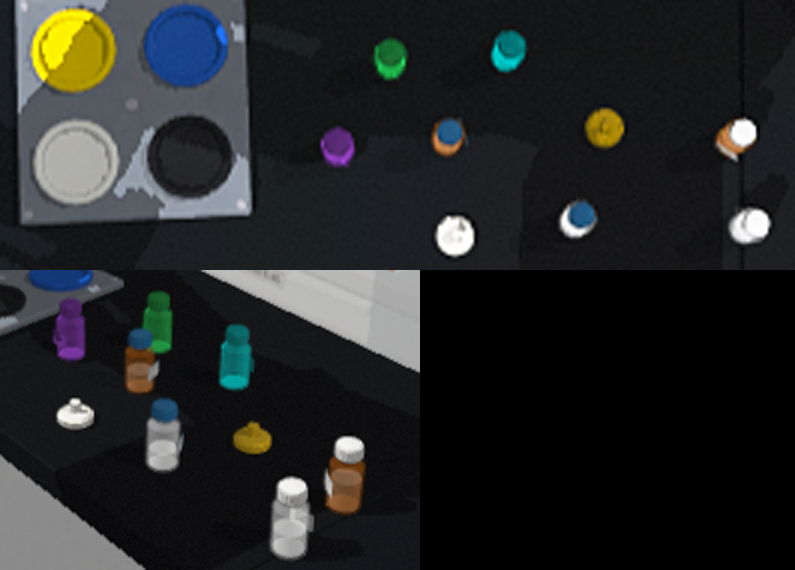

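Candidates: the amber body with a blue cap at (329,240) in top fits. The clear/blue vial at (373,268) has a whitish body, and purple, green and turquoise are decoys. The amber body with a white cap at (426,240) fits, while (430,270) is clear. The yellow filter is at (381,237) and the white one at (331,273). The crop confirms all of these, so I'm approaching the amber/blue vial high up.

{"name": "carry_out", "arguments": {
  "steps": [
    [[2.6,-4.2,0],2.5,0.4],
    [[2.6,-4.2,0],2.5,0.4],
    [[2.6,-4.2,0],2.5,0.4],
    [[2.6,-4.2,0],2.5,0.4],
    [[2.6,-4.2,0],2.5,0.4],
    [[2.6,-4.2,0],2.5,0.4],
    [[2.6,-4.2,0],2.5,0.4],
    [[2.6,-4.2,0],2.5,0.4],
    [[2.6,-4.2,0],2.5,0.4],
    [[2.6,-4.2,0],2.5,0.4]
  ],
  "squeeze": 15
}}

```text
time: 1.2
position: [0.527, 0.1404, 0.2431]
tool_rot: [0.699, 0.716, 0.001, -0.001]
ft_force: [0.8, 1.0, -0.0]
grip_width: 0.0521
```

{"name": "carry_out", "arguments": {
  "steps": [
    [[0.2,-2,-3.5],-0.7,0.4],
    [[0.2,-1.9,-3.5],-0.7,0.4],
    [[0,0,0],0,0.4],
    [[0,0,0],0,0.4]
  ]
}}

```text
time: 1.6
position: [0.5379, 0.0933, 0.1729]
tool_rot: [0.711, 0.703, 0.004, 0.003]
ft_force: [-0.1, -0.1, 0.1]
grip_width: 0.0521
```

```bash
python3 - <<'E'
from h import *
o=robot.get_obs(); print(o["position"],o["tool_rot"],o["grip_width"])
w=cams.camera("wrist"); s=cams.camera("scene"); print({k:v for k,v in w.items() if k!="pixels"})
for p in [(.531,.101,.048),(.531,.101,.0),(.5415,-.01,.016)]: print(p,proj(w,p).round(1))
cv2.imwrite("pics/ws.png",np.hstack([cv2.resize(x["pixels"],(400,300)) for x in (w,s)])[:,:,::-1])
E
```

```text
[0.53787142 0.09329928 0.17292574] [0.71088035 0.703297   0.00400554 0.00253308] 0.052076336445440345
{'fx': 421.0534014762818, 'fy': 421.0534014762818, 'cx': 317.1955787228306, 'cy': 244.1947440427851, 'eye': array([0.46260689, 0.09254224, 0.31183025]), 'rotation': array([-0.10085081, -0.10029098,  0.696188  ,  0.70362852])}
(0.531, 0.101, 0.048) [331.1 230.7]
(0.531, 0.101, 0.0) [329.  214.8]
(0.5415, -0.01, 0.016) [177.1 235.2]
```

View pics/ws.png

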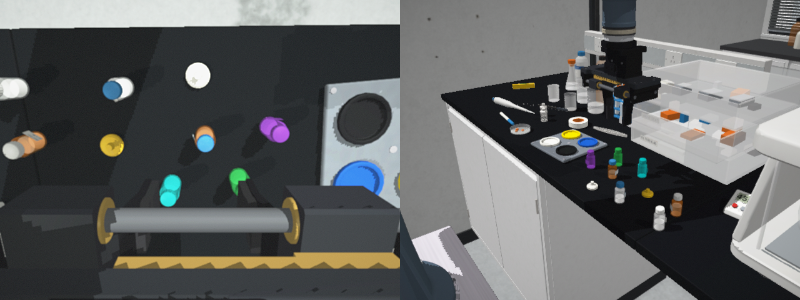

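In the wrist view the amber/blue vial is at about (330,227) full-res, close to the predicted (331,231). The gripper's long side runs along the jaws, so jaws along y keep it clear of the drawer box. Next I'm refining from the wrist picture.

```bash
python3 - <<'E'
from h import *
o=robot.get_obs(); p=o["position"]
w=cams.camera("wrist"); im=w["pixels"]; roi=(0,100,500,290)
for k,lo,hi,z in [("blue",(98,80,50),(125,255,255),.048),("yel",(20,120,90),(34,255,255),.010)]:
    for u,v,A in blobs(im,lo,hi,roi,60): q=plane(w,u,v,z); print(k,u.round(1),v.round(1),A,q.round(4),"delta cm",((q-p)*100).round(2))
E
```

```text
blue 177.7 143.5 767 [0.4754 0.0079 0.048 ] delta cm [ -6.25  -8.61 -12.56]
blue 326.9 230.4 537 [0.5312 0.099  0.048 ] delta cm [ -0.67   0.5  -12.56]
yel 177.9 231.3 1119 [ 0.5407 -0.0107  0.01  ] delta cm [  0.28 -10.48 -16.36]
```

{"name": "carry_out", "arguments": {
  "steps": [
    [[-0.7,0.7,-1.5],0,0.4],
    [[0,0,0],0,0.4],
    [[0,0,0],0,0.4]
  ]
}}

```text
time: 2.05
position: [0.5333, 0.1045, 0.1631]
tool_rot: [0.708, 0.706, 0.008, 0.007]
ft_force: [0.9, -0.1, -0.8]
grip_width: 0.0523
```

{"name": "carry_out", "arguments": {
  "steps": [
    [[-0.2,-0.4,-4],0,0.4],
    [[0,0,-4],0,0.4],
    [[0,0,-2.5],0,0.4]
  ]
}}

```text
time: 2.35
position: [0.5392, 0.102, 0.064]
tool_rot: [0.707, 0.707, 0.016, 0.015]
ft_force: [0.5, -0.0, 0.4]
grip_width: 0.0522
```

{"name": "carry_out", "arguments": {
  "steps": [
    [[0,0,0],0,0.4],
    [[0,0,0],0,0.4]
  ]
}}

```text
time: 2.55
position: [0.539, 0.1024, 0.063]
tool_rot: [0.706, 0.708, 0.015, 0.014]
ft_force: [-0.5, -0.4, 0.5]
grip_width: 0.0521
```

```bash
python3 - <<'E'
from h import *
for i in range(3):
    o=robot.get_obs(); print(o["time"],o["position"].round(4),o["tool_rot"].round(4),o["joint_velocities"].round(3)); cams.camera("wrist")
E
```

```text
2.55 [0.539  0.1024 0.063 ] [0.7063 0.7076 0.0148 0.0136] [ 0.003  0.01  -0.004 -0.002  0.008 -0.   ]
2.6 [0.539  0.1024 0.0632] [0.7063 0.7076 0.0149 0.0138] [-0.002 -0.018  0.003  0.    -0.004 -0.001]
2.65 [0.5392 0.1024 0.0636] [0.7063 0.7076 0.0152 0.0141] [-0.001 -0.011  0.001  0.001 -0.007  0.001]
```

{"name": "carry_out", "arguments": {
  "steps": [
    [[-1.0,-0.2,-1.6],0,0.4],
    [[0,0,-1.5],0,0.4],
    [[0,0,0],0,0.4]
  ]
}}

```text
time: 3.0
position: [0.5331, 0.1004, 0.0373]
tool_rot: [0.706, 0.708, 0.019, 0.018]
ft_force: [-0.7, 0.9, -0.1]
grip_width: 0.0521
```

{"name": "carry_out", "arguments": {
  "steps": [
    [[-0.3,0,-0.6],0,0.4],
    [[0,0,0],0,0.7],
    [[0,0,0],0,0.9],
    [[0,0,0],0,0.9],
    [[0,0,0],0,0.9]
  ],
  "squeeze": 15
}}

```text
time: 3.5
position: [0.5325, 0.1005, 0.0348]
tool_rot: [0.706, 0.708, 0.022, 0.021]
ft_force: [-0.1, 0.4, -0.9]
grip_width: 0.0278
```

{"name": "carry_out", "arguments": {
  "steps": [
    [[0,0,0],0,0.9],
    [[0,0,0],0,0.9],
    [[0,0,0],0,0.9]
  ]
}}

```text
time: 3.8
position: [0.5329, 0.1005, 0.0352]
tool_rot: [0.706, 0.708, 0.022, 0.021]
ft_force: [1.0, -0.5, 0.4]
grip_width: 0.0221
```

{"name": "carry_out", "arguments": {
  "steps": [
    [[0,0,2],0,0.9],
    [[0,0,3],0,0.9],
    [[0,0,3],0,0.9],
    [[0,0,2],0,0.9],
    [[0,0,0],0,0.9]
  ]
}}

```text
time: 4.3
position: [0.5312, 0.1005, 0.1369]
tool_rot: [0.706, 0.708, 0.02, 0.019]
ft_force: [0.2, 0.4, -0.1]
grip_width: 0.0219
```

{"name": "carry_out", "arguments": {
  "steps": [
    [[1,3,0],0,0.9],
    [[1,4,0],0,0.9],
    [[1,4,0],0,0.9],
    [[1,4,0],0,0.9],
    [[1,3,0],0,0.9],
    [[0,0,0],0,0.9]
  ]
}}

```text
time: 4.9
position: [0.5801, 0.2852, 0.1311]
tool_rot: [0.708, 0.706, 0.018, 0.018]
ft_force: [-0.4, -0.6, -1.1]
grip_width: 0.0221
```

```bash
python3 - <<'E'
from h import *
o=robot.get_obs(); print(o["position"].round(4),o["tool_rot"].round(4),o["grip_width"])
c=cams.camera("top");s=cams.camera("scene")
a=cv2.resize(c["pixels"][180:290,170:300],(390,330),interpolation=cv2.INTER_CUBIC); b=cv2.resize(s["pixels"][150:300,180:360],(396,330),interpolation=cv2.INTER_CUBIC)
cv2.imwrite("pics/carry1.png",np.hstack([a,b])[:,:,::-1])
E
```

```text
[0.5801 0.2852 0.1311] [0.7078 0.7059 0.0179 0.0178] 0.022084793156754916
```

View pics/carry1.png

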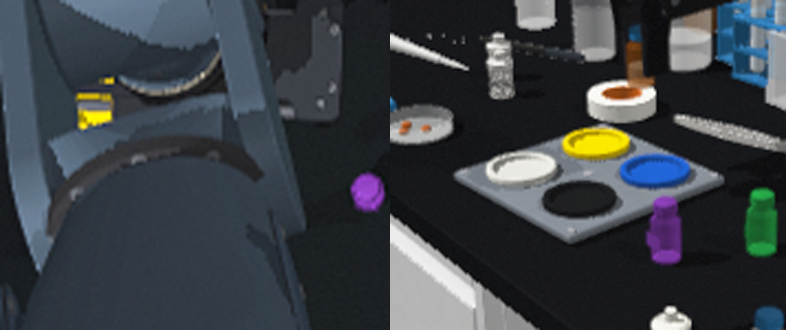

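{"name": "carry_out", "arguments": {
  "steps": [
    [[1.0,0.4,-2],0,0.9],
    [[0,0,-2],0,0.9],
    [[0,0,-2],0,0.9],
    [[0,0,-1],0,0.9],
    [[0,0,0],0,0.9]
  ]
}}

```text
time: 5.5
position: [0.5848, 0.278, 0.0558]
tool_rot: [0.711, 0.703, 0.011, 0.016]
ft_force: [-0.1, 0.8, -0.1]
grip_width: 0.0219
```

{"name": "carry_out", "arguments": {
  "steps": [
    [[0.8,1.0,0.2],0,0.9],
    [[0,0,0],0,0.9]
  ]
}}

```text
time: 5.7
position: [0.5938, 0.2872, 0.0586]
tool_rot: [0.711, 0.703, 0.011, 0.016]
ft_force: [0.5, 0.6, -0.2]
grip_width: 0.0222
```

{"name": "carry_out", "arguments": {
  "steps": [
    [[0,0.1,-0.5],0,0.9],
    [[0,0,-0.4],0,0.9],
    [[0,0,0],0,0.9]
  ]
}}

```text
time: 6.0
position: [0.5954, 0.2891, 0.0514]
tool_rot: [0.711, 0.703, 0.013, 0.017]
ft_force: [0.5, 0.2, -0.2]
grip_width: 0.0224
```

```bash
python3 - <<'E'
from h import *
o=robot.get_obs(); print(o["position"].round(4),o["tool_rot"].round(4),o["ft_force"])
s=cams.camera("scene")
cv2.imwrite("pics/set1.png",cv2.resize(s["pixels"][160:280,190:350],(640,480),interpolation=cv2.INTER_CUBIC)[:,:,::-1])
E
```

```text
[0.5954 0.2891 0.0514] [0.7111 0.7027 0.0128 0.0171] [ 0.53391479  0.16780754 -0.22422374]
```

View pics/set1.png

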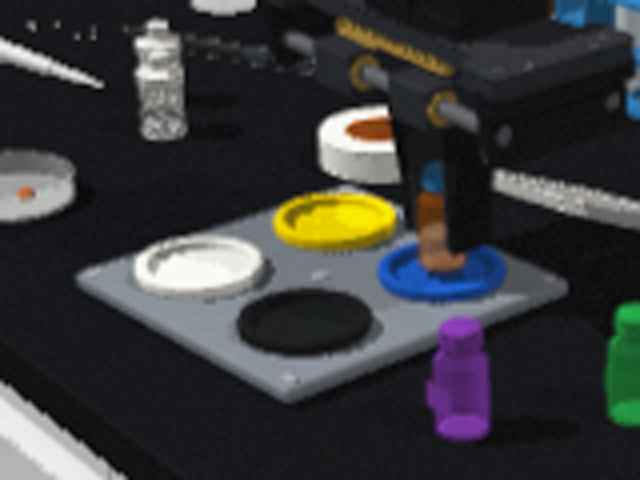

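The vial is upright just above the blue well's floor, centred at about (442,262) in the crop. I'm lowering in small steps until contact.

{"name": "carry_out", "arguments": {
  "steps": [
    [[-0.1,0,-0.25],0,0.9],
    [[0,0,-0.15],0,0.9],
    [[0,0,0],0,0.9]
  ]
}}

```text
time: 6.35
position: [0.5943, 0.2893, 0.0477]
tool_rot: [0.711, 0.703, 0.013, 0.017]
ft_force: [-0.2, 0.7, -0.7]
grip_width: 0.0218
```

{"name": "carry_out", "arguments": {
  "steps": [
    [[0,0,-0.1],0,0.9],
    [[0,0,0],0,0.9]
  ]
}}

```text
time: 6.55
position: [0.5944, 0.2894, 0.0471]
tool_rot: [0.711, 0.703, 0.013, 0.017]
ft_force: [-0.1, -0.6, -0.6]
grip_width: 0.022
```

{"name": "carry_out", "arguments": {
  "steps": [
    [[0,0,-0.15],0,0.9],
    [[0,0,0],0,0.9]
  ]
}}

```text
time: 6.75
position: [0.5947, 0.2895, 0.0474]
tool_rot: [0.711, 0.703, 0.014, 0.018]
ft_force: [0.6, 0.6, -0.3]
grip_width: 0.0221
```

{"name": "carry_out", "arguments": {
  "steps": [
    [[0,0,-0.25],0,0.9],
    [[0,0,0],0,0.9]
  ]
}}

```text
time: 6.95
position: [0.5955, 0.2898, 0.0473]
tool_rot: [0.711, 0.703, 0.015, 0.018]
ft_force: [-0.7, -0.5, -0.3]
grip_width: 0.022
```

Commanded lower, but it stays at 0.0473 (expected contact at 0.0472), so it's resting. Releasing and lifting.

{"name": "carry_out", "arguments": {
  "steps": [
    [[0,0,0],0,0.4],
    [[0,0,0],0,0.4],
    [[0,0,0],0,0.4],
    [[0,0,0],0,0.4],
    [[0,0,0],0,0.4],
    [[0,0,2],0,0.4],
    [[0,0,4],0,0.4],
    [[0,0,4],0,0.4]
  ]
}}

```text
time: 7.75
position: [0.5898, 0.2876, 0.14]
tool_rot: [0.711, 0.703, 0.006, 0.014]
ft_force: [0.4, 0.3, 0.4]
grip_width: 0.0517
```

{"name": "carry_out", "arguments": {
  "steps": [
    [[-0.5,-3,0],0,0.4],
    [[-0.6,-4.3,0],0,0.4],
    [[-0.6,-4.3,0],0,0.4],
    [[-0.6,-4.3,0],0,0.4],
    [[-0.6,-4.3,0],0,0.4],
    [[-0.6,-4.3,0],0,0.4],
    [[-0.6,-4.3,0],0,0.4],
    [[-0.6,-4,0],0,0.4],
    [[-0.6,-4,0],0,0.4],
    [[0,0,0],0,0.4]
  ]
}}

```text
time: 8.75
position: [0.5401, -0.0902, 0.1491]
tool_rot: [0.709, 0.705, 0.016, 0.021]
ft_force: [-0.5, 0.2, 0.6]
grip_width: 0.0521
```

```bash
python3 - <<'E'
from h import *
o=robot.get_obs(); p=o["position"]; print(p.round(4),o["tool_rot"].round(4))
w=cams.camera("wrist"); im=w["pixels"]; roi=(0,80,640,290)
for k,lo,hi,z in [("amber",(5,100,50),(18,255,255),.019),("white",(0,0,165),(180,40,255),.048),("yel",(20,120,90),(34,255,255),.010)]:
    for u,v,A in blobs(im,lo,hi,roi,100): q=plane(w,u,v,z); print(k,u.round(1),v.round(1),A,q.round(4),"delta cm",((q-p)*100).round(2))
s=cams.camera("scene")
cv2.imwrite("pics/b2.png",np.hstack([cv2.resize(im,(400,300)),cv2.resize(s["pixels"][150:300,210:410],(400,300),interpolation=cv2.INTER_CUBIC)])[:,:,::-1])
E
```

```text
[ 0.5401 -0.0902  0.1491] [0.7089 0.7048 0.0163 0.0211]
amber 300.1 218.2 577 [ 0.5316 -0.1038  0.019 ] delta cm [ -0.85  -1.36 -13.01]
white 611.4 103.4 1404 [0.4612 0.0639 0.048 ] delta cm [ -7.89  15.41 -10.11]
white 281.6 126.6 1212 [ 0.4722 -0.1114  0.048 ] delta cm [ -6.79  -2.12 -10.11]
white 474.3 124.0 815 [ 0.4713 -0.0073  0.048 ] delta cm [ -6.88   8.29 -10.11]
white 31.5 227.3 8666 [ 0.5286 -0.2607  0.048 ] delta cm [ -1.15 -17.05 -10.11]
white 297.6 237.8 641 [ 0.5356 -0.104   0.048 ] delta cm [ -0.45  -1.38 -10.11]
yel 432.3 226.5 1332 [ 0.5402 -0.0147  0.01  ] delta cm [  0.     7.55 -13.91]
```

View pics/b2.png

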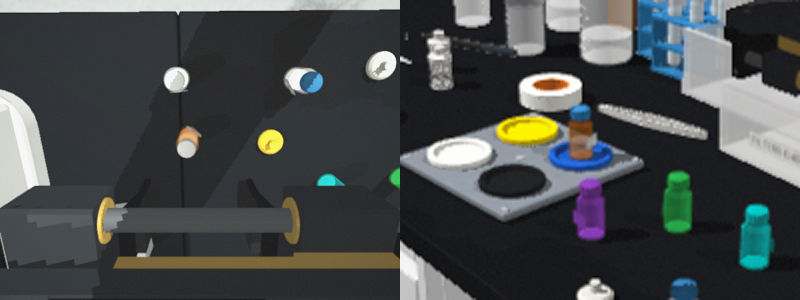

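The first vial stands in the blue well (right crop, ~(581,130)). The wrist view shows the amber/white vial at (298,238); wrist and top agree to 3 mm. Descending.

{"name": "carry_out", "arguments": {
  "steps": [
    [[-0.8,-1.3,0],0,0.4],
    [[0,0,-2],0,0.4],
    [[-0.2,0,-2.5],0,0.4],
    [[-0.2,0,-2.5],0,0.4],
    [[0,0,0],0,0.4]
  ]
}}

```text
time: 9.35
position: [0.5289, -0.0921, 0.0783]
tool_rot: [0.705, 0.709, 0.018, 0.02]
ft_force: [-0.8, 0.4, 0.1]
grip_width: 0.0522
```

{"name": "carry_out", "arguments": {
  "steps": [
    [[0.5,-1.1,0],0,0.4],
    [[0,0,0],0,0.4]
  ]
}}

```text
time: 9.55
position: [0.5353, -0.1016, 0.0791]
tool_rot: [0.703, 0.71, 0.018, 0.021]
ft_force: [0.5, 0.1, 1.4]
grip_width: 0.052
```

{"name": "carry_out", "arguments": {
  "steps": [
    [[-0.2,-0.2,-2],0,0.4],
    [[-0.1,0,-2],0,0.4],
    [[0,0,0],0,0.4]
  ]
}}

```text
time: 9.85
position: [0.5368, -0.1047, 0.0427]
tool_rot: [0.703, 0.71, 0.02, 0.025]
ft_force: [-0.5, -0.5, 0.7]
grip_width: 0.0522
```

{"name": "carry_out", "arguments": {
  "steps": [
    [[-0.2,0.15,-0.9],0,0.4],
    [[0,0,0],0,0.4],
    [[0,0,0],0,0.9],
    [[0,0,0],0,0.9],
    [[0,0,0],0,0.9],
    [[0,0,0],0,0.9],
    [[0,0,0],0,0.9],
    [[0,0,0],0,0.9]
  ],
  "squeeze": 15
}}

```text
time: 10.65
position: [0.538, -0.1041, 0.038]
tool_rot: [0.703, 0.711, 0.022, 0.03]
ft_force: [-0.1, -0.2, 0.0]
grip_width: 0.0226
```

{"name": "carry_out", "arguments": {
  "steps": [
    [[0,0,2],0,0.9],
    [[0,0,3],0,0.9],
    [[0,0,4],0,0.9],
    [[0,1.5,3],0,0.9],
    [[-0.3,3,0],0,0.9],
    [[-0.4,4.2,0],0,0.9],
    [[-0.4,4.2,0],0,0.9],
    [[-0.4,4.2,0],0,0.9],
    [[-0.4,4.2,0],0,0.9],
    [[-0.4,4.2,0],0,0.9]
  ]
}}

```text
time: 11.65
position: [0.5153, 0.1531, 0.1633]
tool_rot: [0.707, 0.706, 0.023, 0.032]
ft_force: [0.3, 0.1, -0.1]
grip_width: 0.0228
```

{"name": "carry_out", "arguments": {
  "steps": [
    [[-0.2,4.2,0],0,0.9],
    [[-0.2,4.2,0],0,0.9],
    [[-0.2,4.2,0],0,0.9],
    [[-0.2,3.5,0],0,0.9],
    [[0,2.5,0],0,0.9],
    [[0,0,0],0,0.9]
  ]
}}

```text
time: 12.25
position: [0.5033, 0.3522, 0.1629]
tool_rot: [0.705, 0.708, 0.024, 0.031]
ft_force: [0.0, -1.8, 1.8]
grip_width: 0.0226
```

{"name": "carry_out", "arguments": {
  "steps": [
    [[0,1,-2],0,0.9],
    [[0,0,-2.5],0,0.9],
    [[0,0,-2.5],0,0.9],
    [[0,0,-1.5],0,0.9],
    [[0,0,0],0,0.9]
  ]
}}

```text
time: 12.75
position: [0.5024, 0.3593, 0.0756]
tool_rot: [0.704, 0.709, 0.023, 0.032]
ft_force: [0.1, 0.2, 0.8]
grip_width: 0.0218
```

{"name": "carry_out", "arguments": {
  "steps": [
    [[0.6,0.5,-0.8],0,0.9],
    [[0,0,-0.5],0,0.9],
    [[0,0,0],0,0.9]
  ]
}}

```text
time: 13.05
position: [0.5101, 0.3632, 0.0629]
tool_rot: [0.705, 0.708, 0.023, 0.032]
ft_force: [0.5, -0.3, -0.2]
grip_width: 0.0222
```

```bash
python3 - <<'E'
from h import *
o=robot.get_obs(); print(o["position"].round(4),o["tool_rot"].round(4),o["ft_force"])
s=cams.camera("scene")
cv2.imwrite("pics/set2.png",cv2.resize(s["pixels"][160:280,190:350],(640,480),interpolation=cv2.INTER_CUBIC)[:,:,::-1])
print(proj(s,(.506,.364,.012)),proj(s,(.592,.289,.012)))
E
```

```text
[0.5101 0.3632 0.0629] [0.7049 0.7082 0.0233 0.0324] [ 0.52635256 -0.30969762 -0.23514923]
[239.769092   226.25801416] [300.7781366  227.42063057]
```

View pics/set2.png

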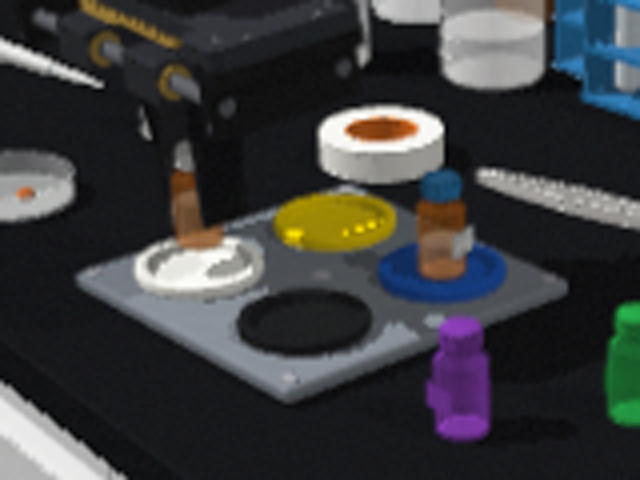

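The blue-well vial is upright. The held vial is over the white well's centre, at (200,240) in the crop, leaning a little. It should right itself on contact with the floor, so I'm lowering slowly.

{"name": "carry_out", "arguments": {
  "steps": [
    [[0,0,-0.6],0,0.9],
    [[0,0,-0.4],0,0.9],
    [[0,0,-0.2],0,0.9],
    [[0,0,0],0,0.9]
  ]
}}

```text
time: 13.5
position: [0.5113, 0.3639, 0.0521]
tool_rot: [0.705, 0.708, 0.025, 0.033]
ft_force: [0.2, 0.2, 0.6]
grip_width: 0.0222
```

{"name": "carry_out", "arguments": {
  "steps": [
    [[0,0,-0.2],0,0.9],
    [[0,0,-0.2],0,0.9],
    [[0,0,0],0,0.9]
  ]
}}

```text
time: 13.8
position: [0.5119, 0.3645, 0.0501]
tool_rot: [0.705, 0.708, 0.026, 0.034]
ft_force: [-1.1, 0.1, 0.2]
grip_width: 0.0224
```

```bash
python3 - <<'E'
from h import *
s=cams.camera("scene")
cv2.imwrite("pics/set3.png",cv2.resize(s["pixels"][185:245,205:285],(640,480),interpolation=cv2.INTER_CUBIC)[:,:,::-1])
E
```

```text
(no output)
```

View pics/set3.png

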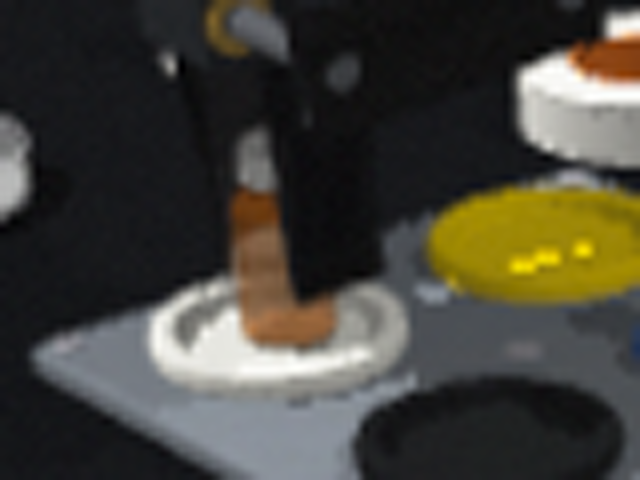

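{"name": "carry_out", "arguments": {
  "steps": [
    [[0,0,-0.2],0,0.9],
    [[0,0,-0.2],0,0.9],
    [[0,0,0],0,0.9]
  ]
}}

```text
time: 14.15
position: [0.5125, 0.3648, 0.0502]
tool_rot: [0.704, 0.709, 0.027, 0.034]
ft_force: [0.2, 0.2, -0.1]
grip_width: 0.0226
```

Contact: z holds at 0.0502. Releasing.

{"name": "carry_out", "arguments": {
  "steps": [
    [[0,0,0],0,0.75],
    [[0,0,0],0,0.65],
    [[0,0,0],0,0.4],
    [[0,0,0],0,0.4],
    [[0,0,0],0,0.4],
    [[0,0,2],0,0.4],
    [[0,0,3],0,0.4],
    [[0,0,3],0,0.4],
    [[0,0,2],0,0.4]
  ]
}}

```text
time: 15.05
position: [0.5089, 0.3626, 0.1464]
tool_rot: [0.705, 0.709, 0.021, 0.032]
ft_force: [1.0, 0.4, -0.1]
grip_width: 0.0519
```

{"name": "carry_out", "arguments": {
  "steps": [
    [[0.3,-3,0],0,0.4],
    [[0.3,-4.3,0],0,0.4],
    [[0.3,-4.3,0],0,0.4],
    [[0.3,-4.3,0],0,0.4],
    [[0.3,-4.3,0],0,0.4],
    [[0.3,-4.3,0],0,0.4],
    [[0.3,-4.3,0],0,0.4],
    [[0.3,-4.3,0],0,0.4],
    [[0.3,-3,0],0,0.4],
    [[0,0,0],0,0.4]
  ]
}}

```text
time: 16.05
position: [0.5398, -0.0085, 0.152]
tool_rot: [0.702, 0.71, 0.029, 0.036]
ft_force: [0.7, 0.3, -0.1]
grip_width: 0.0519
```

```bash
python3 - <<'E'
from h import *
o=robot.get_obs(); p=o["position"]; print(p.round(4),o["tool_rot"].round(4))
w=cams.camera("wrist"); im=w["pixels"]
for u,v,A in blobs(im,(18,110,80),(34,255,255),(0,80,640,290),100): q=plane(w,u,v,.010); print(u.round(1),v.round(1),A,q.round(4),"delta cm",((q-p)*100).round(2))
s=cams.camera("scene")
cv2.imwrite("pics/b3.png",np.hstack([cv2.resize(im,(400,300)),cv2.resize(s["pixels"][150:300,210:410],(400,300),interpolation=cv2.INTER_CUBIC)])[:,:,::-1])
E
```

```text
[ 0.5398 -0.0085  0.152 ] [0.7024 0.7103 0.029  0.0365]
315.6 217.8 1287 [ 0.5399 -0.0128  0.01  ] delta cm [ 1.00e-02 -4.30e-01 -1.42e+01]
```

View pics/b3.png

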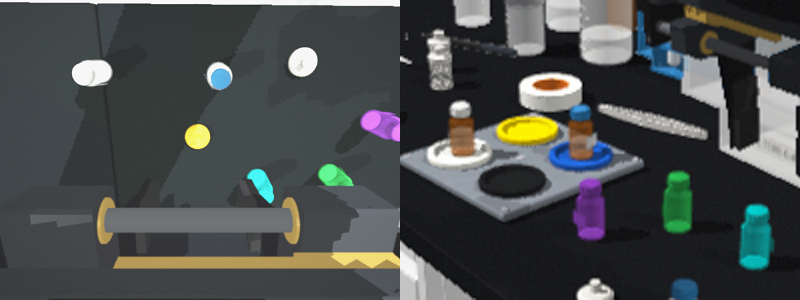

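Both amber vials stand upright in their wells (white (461,130), blue (581,130)). The yellow filter is at (316,218) in the wrist image, measured at (0.540, -0.013). Descending on it.

{"name": "carry_out", "arguments": {
  "steps": [
    [[-0.3,-0.3,-2],0,0.4],
    [[-0.2,0,-3],0,0.4],
    [[-0.2,0,-3],0,0.4],
    [[-0.2,0,-1.5],0,0.4],
    [[0,0,0],0,0.4]
  ]
}}

```text
time: 16.65
position: [0.5289, -0.0004, 0.0552]
tool_rot: [0.698, 0.714, 0.03, 0.035]
ft_force: [-0.0, -0.7, -0.4]
grip_width: 0.0522
```

{"name": "carry_out", "arguments": {
  "steps": [
    [[0.8,-1.1,0],0,0.4],
    [[0,0,0],0,0.4]
  ]
}}

```text
time: 16.85
position: [0.5379, -0.0098, 0.0558]
tool_rot: [0.697, 0.716, 0.031, 0.036]
ft_force: [-0.0, 0.4, 0.8]
grip_width: 0.0519
```

{"name": "carry_out", "arguments": {
  "steps": [
    [[-0.2,-0.2,-1.4],0,0.4],
    [[-0.1,0,-0.8],0,0.4],
    [[0,0,0],0,0.4]
  ]
}}

```text
time: 17.15
position: [0.5383, -0.0122, 0.0365]
tool_rot: [0.697, 0.716, 0.033, 0.039]
ft_force: [-1.3, -0.0, -0.7]
grip_width: 0.0521
```

{"name": "carry_out", "arguments": {
  "steps": [
    [[-0.15,0,-0.6],0,0.4],
    [[0,0,0],0,0.4]
  ]
}}

```text
time: 17.35
position: [0.5376, -0.0123, 0.0313]
tool_rot: [0.697, 0.716, 0.033, 0.04]
ft_force: [0.0, 0.2, -0.3]
grip_width: 0.0522
```

{"name": "carry_out", "arguments": {
  "steps": [
    [[0,0,-0.15],0,0.4],
    [[0,0,0],0,0.9],
    [[0,0,0],0,0.9],
    [[0,0,0],0,0.9],
    [[0,0,0],0,0.9],
    [[0,0,0],0,0.9],
    [[0,0,0],0,0.9],
    [[0,0,0],0,0.9]
  ],
  "squeeze": 20
}}

```text
time: 18.15
position: [0.5381, -0.0123, 0.0306]
tool_rot: [0.697, 0.716, 0.034, 0.04]
ft_force: [0.3, -0.3, -0.3]
grip_width: 0.0259
```

{"name": "carry_out", "arguments": {
  "steps": [
    [[0,0,1],0,0.9],
    [[0,0,2.5],0,0.9],
    [[0,0,4],0,0.9],
    [[0,0,4],0,0.9],
    [[0.4,3,0],0,0.9],
    [[0.4,4,0],0,0.9],
    [[0.5,4,0],0,0.9],
    [[0.5,4,0],0,0.9],
    [[0.5,4,0],0,0.9],
    [[0.5,4,0],0,0.9]
  ]
}}

```text
time: 19.15
position: [0.5669, 0.22, 0.158]
tool_rot: [0.701, 0.711, 0.036, 0.044]
ft_force: [0.6, -0.8, -0.1]
grip_width: 0.026
```

{"name": "carry_out", "arguments": {
  "steps": [
    [[0.4,4,0],0,0.9],
    [[0.4,4,0],0,0.9],
    [[0.4,3.5,0],0,0.9],
    [[0.3,2.5,0],0,0.9],
    [[0,0,0],0,0.9]
  ]
}}

```text
time: 19.65
position: [0.5806, 0.3718, 0.1622]
tool_rot: [0.698, 0.713, 0.039, 0.044]
ft_force: [-0.1, -0.6, -0.5]
grip_width: 0.0259
```

{"name": "carry_out", "arguments": {
  "steps": [
    [[0,0,-2],0,0.9],
    [[0,0,-2.5],0,0.9],
    [[0,0,-2.5],0,0.9],
    [[0,0,-1.5],0,0.9],
    [[0,0,0],0,0.9]
  ]
}}

```text
time: 20.15
position: [0.5798, 0.3698, 0.0787]
tool_rot: [0.698, 0.714, 0.039, 0.045]
ft_force: [-0.2, -0.4, -1.2]
grip_width: 0.0258
```

{"name": "carry_out", "arguments": {
  "steps": [
    [[0.4,0,-1.5],0,0.9],
    [[0,0,-0.8],0,0.9],
    [[0,0,0],0,0.9]
  ]
}}

```text
time: 20.45
position: [0.5856, 0.3692, 0.0562]
tool_rot: [0.698, 0.713, 0.041, 0.046]
ft_force: [-0.1, -0.0, -0.5]
grip_width: 0.0262
```

```bash
python3 - <<'E'
from h import *
o=robot.get_obs(); print(o["position"].round(4),o["tool_rot"].round(4))
s=cams.camera("scene"); print(proj(s,(.5868,.3695,.012)),proj(s,(.5868,.3695,.034)))
cv2.imwrite("pics/set4.png",cv2.resize(s["pixels"][175:265,215:335],(640,480),interpolation=cv2.INTER_CUBIC)[:,:,::-1])
E
```

```text
[0.5856 0.3692 0.0562] [0.6983 0.7132 0.0405 0.0461]
[274.20142406 214.82655956] [273.75929214 204.33164655]
```

View pics/set4.png

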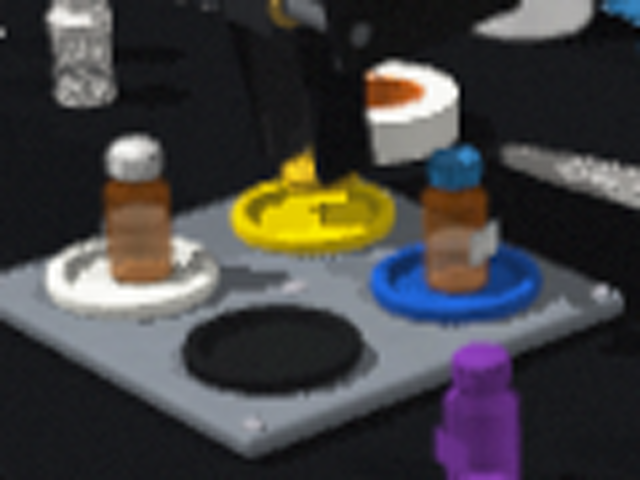

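The filter is held over the yellow well, at about (320,190) in the crop with the well centre at (316,212). Both vials are upright. Lowering.

{"name": "carry_out", "arguments": {
  "steps": [
    [[0,0,-0.6],0,0.9],
    [[0,0,-0.4],0,0.9],
    [[0,0,-0.2],0,0.9],
    [[0,0,0],0,0.9]
  ]
}}

```text
time: 20.9
position: [0.5869, 0.3699, 0.0455]
tool_rot: [0.698, 0.713, 0.042, 0.047]
ft_force: [0.5, -1.0, 0.8]
grip_width: 0.0257
```

{"name": "carry_out", "arguments": {
  "steps": [
    [[-0.1,0,-0.2],0,0.9],
    [[0,0,-0.15],0,0.9],
    [[0,0,0],0,0.9]
  ]
}}

```text
time: 21.2
position: [0.5861, 0.3702, 0.0426]
tool_rot: [0.698, 0.713, 0.043, 0.047]
ft_force: [-0.4, 0.3, 0.4]
grip_width: 0.0258
```

{"name": "carry_out", "arguments": {
  "steps": [
    [[0,0,-0.15],0,0.9],
    [[0,0,-0.15],0,0.9],
    [[0,0,0],0,0.9]
  ]
}}

```text
time: 21.5
position: [0.5864, 0.3703, 0.043]
tool_rot: [0.698, 0.713, 0.043, 0.048]
ft_force: [-0.4, 0.6, -0.1]
grip_width: 0.0259
```

Contact at the expected height. Releasing.

{"name": "carry_out", "arguments": {
  "steps": [
    [[0,0,0],0,0.65],
    [[0,0,0],0,0.6],
    [[0,0,0],0,0.4],
    [[0,0,0],0,0.4],
    [[0,0,0],0,0.4],
    [[0,0,1],0,0.4],
    [[0,0,3],0,0.4],
    [[0,0,4],0,0.4],
    [[0,0,4],0,0.4]
  ]
}}

```text
time: 22.4
position: [0.5814, 0.3679, 0.1589]
tool_rot: [0.698, 0.714, 0.036, 0.045]
ft_force: [0.5, 0.5, -0.1]
grip_width: 0.0526
```

{"name": "carry_out", "arguments": {
  "steps": [
    [[-1,4,0],0,0.4],
    [[-2,4,0],0,0.4],
    [[-2,4,0],0,0.4],
    [[-2,4,0],0,0.4],
    [[-2,4,0],0,0.4],
    [[-2,2,0],0,0.4],
    [[0,0,0],0,0.4]
  ]
}}

```text
time: 23.1
position: [0.4735, 0.5971, 0.1765]
tool_rot: [0.7, 0.711, 0.048, 0.047]
ft_force: [0.1, 0.5, -0.4]
grip_width: 0.0518
```

```bash
python3 - <<'E'
from h import *
o=robot.get_obs(); print(o["time"],o["position"].round(4))
s=cams.camera("scene");c=cams.camera("top")
b=cv2.resize(s["pixels"][175:265,215:335],(400,300),interpolation=cv2.INTER_CUBIC);a=cv2.resize(c["pixels"][180:290,160:450],(791,300),interpolation=cv2.INTER_CUBIC)
o=np.zeros((600,791,3),np.uint8);o[:300]=a;o[300:,:400]=b;o[300:,400:]=cv2.resize(s["pixels"][225:375,270:470],(391,300),interpolation=cv2.INTER_CUBIC)
cv2.imwrite("pics/end.png",o[:,:,::-1])
E
```

```text
23.1 [0.4735 0.5971 0.1765]
```

View pics/end.png

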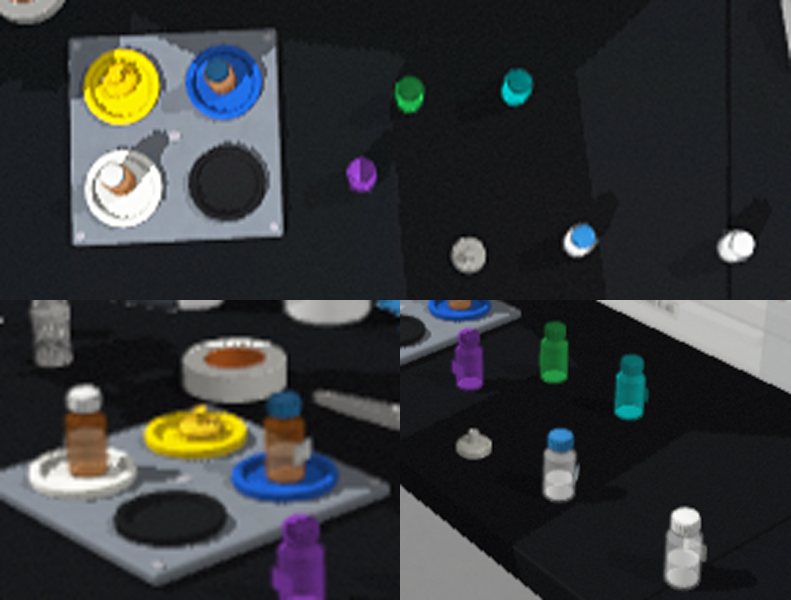

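The closing picture shows the blue-cap vial in the blue well (222,78), the white-cap vial in the white well (115,178) and the yellow filter hub up in the yellow well (122,80). All the look-alikes still stand where they were and the black well is empty. Handing in.

```bash
python3 -c "
from rig import robot
print(robot.hand_in())"
```

```text
the job is handed in; nothing more can be done
None
```

The job is handed in at about 23 s of robot time. I set down the amber blue-cap vial, then the amber white-cap vial, then the yellow filter, each in its matching well. I lowered each one until the arm stopped descending at the expected height, then released it.

**Last checks:** the final top and scene pictures show both vials upright and the filter hub up, all inside their wells. The black well is empty, the look-alikes stand where they were, and the arm is clear of everything.

**Off-nominal:**
- The tool's pitch drifted to about 7° over the relative moves, and this interface has no way to correct it.
- The white-cap vial leaned slightly while carried. It came upright on contact with the well floor and stayed so after release.
- The force reading stayed within noise at each set-down, so I judged contact by height rather than by force.

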